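# Tracking shot of a bowl on the coasting display turntable

### The job

We want a tracking clip of the rose bowl: give the display turntable a push (its blue peg is there for that) so that it turns at about one turn in five seconds (never faster than one in three), let go, and while it coasts bring the gripper over the rose bowl and keep going round with it for five seconds without a break, fingertips centred over the bowl about 6 cm above its rim, touching nothing. Then draw the gripper well up, 25 cm or more above the counter, and finish once the turntable has come to rest. Do not touch or shift the bowls on it, and leave the other wares on the counter alone.

Things in the scene. Friction and masses are not known exactly. Their poses are not given: they have to be found in the camera images.
- turntable: display turntable on the counter: fixed round dark steel foot (200 mm across), origin on the counter at the vertical axis about which the platter turns. The platter is a round wooden disc, 330 mm across, its flat top 48 mm above the counter. Its place on the counter and where the peg starts vary
- platter (a joint): platter angle, rad, 0 at the start, growing anticlockwise from above; no stops, either way allowed. Platter 2.0 kg; with bowls about 0.032 kg m^2 about the axis (nominal, a quarter more or less). Low-friction bearing: drag 0.0012 N m plus 0.002 N m per rad/s; from one turn in 5 s it coasts about 18 s, losing about 0.1 rad/s each second at first
- peg (a point): upright blue turning peg fixed on the platter, 140 mm from the axis: 16 mm across, 42 mm tall, a 20 mm ball on top (top 52 mm above the platter). The point is on its axis, 25 mm above the platter, 73 mm above the counter. The bowls stand at 60, 180 and 300 degrees round the platter from the peg; which stands where varies
- bowl_rose: loose rose-pink ceramic bowl, round, 76 mm across the rim, 40 mm high, about 0.16 kg (nominal), standing on a cork spot of the platter, its centre 95 mm from the turntable's axis; origin: centre of its underside, z up. The bowl to be followed
- bowl_olive: loose olive-grey ceramic bowl, round, 76 mm across the rim, 40 mm high, about 0.16 kg (nominal), standing on a cork spot of the platter, its centre 95 mm from the turntable's axis; origin: centre of its underside, z up.
- bowl_charcoal: loose charcoal-black ceramic bowl, round, 76 mm across the rim, 40 mm high, about 0.16 kg (nominal), standing on a cork spot of the platter, its centre 95 mm from the turntable's axis; origin: centre of its underside, z up.
- dropper_bottle: loose amber dropper bottle with black cap, 40 mm across, 100 mm high, origin at the centre of its underside; leave alone
- terracotta_cup: loose terracotta mug, 72 mm across, 75 mm high, origin at the centre of its underside; leave alone
- tumbler: loose glass tumbler, 68 mm across, 80 mm high, origin at the centre of its underside; leave alone
Things that resemble listed ones, but are neither listed nor needed, are in the scene too. Leave any turquoise look-alike of the bowl_charcoal alone. What is shaped like the bowl_olive but yellow is not meant.

How it is judged:
By the outcome, as a careful person would: the job done as asked, in the order asked, and still so for the second after the job is handed in, with the robot touching nothing.
It also fails if it takes over 72 s, if anything falls off the work surface, if the arm or the gripper's body presses on something with over 40 N, if the wrist force passes 120 N, or if a joint passes its speed limit or range.

### The arm

A 6-joint arm with a two-finger parallel gripper is mounted at the origin on the work surface. World frame = base frame: x ahead of the robot, y to its left, z up, the work surface at z = 0. Lengths are in mm, angles in rad, forces in N, time in s.
With the tool pointing down it reaches from about 350 to 875 mm from the base axis. Payload 4.2 kg.
Tool frame: the origin (TCP) lies between the finger pads, 19 mm behind the fingertips; this is the grasp point; z points along the fingers, y is the line along which they close (so a half turn about z gives the same grasp; the last joint's range is limited). The gripper opens to 85 mm and grips with 20 to 120 N. Pads are 22 mm wide; open, the fingers measure 114 mm over their backs; the gripper's body (76 mm by 85 mm) begins 54 mm behind the grasp point. The pads swing forward as they close: fully open they stand 13 mm farther back than shut.
Start: joints at [-0.848, 0.385, 0.008, 0, -1.194, -0.259], TCP at [279.605, -558.946, 250.012] pointing down, gripper open.
Joint ranges: [-3.14, 3.14], [-1.21, 2.06], [-1.07, 1.41], [-3.16, 2.05], [-2.99, -0.16], [-3.1, 3.1]. Speed limits (rad/s): [2.79, 2.79, 3.14, 3.14, 3.14, 3.14].

### API

Orientations are given as a unit quaternion [x, y, z, w].
In Python, from bench import arm, get_image gives the robot as it stands.
- The arm moves only by the tool drive_tool, never from a script. Its argument "deltas" is a list of rows, each a list of 2 entries, a list of its own where there are three numbers: the shift along the tool's x, y, z in cm, then the turn, a rotation vector about the tool's x, y, z in degrees. In form: [[[x, y, z], [ax, ay, az]], ...]. A call has 1 to 12 rows; each row shifts and turns the commanded pose from where the row before left it, along the tool's axes as they then stand; what a row does not reach is not made up. A row lasts 1/10 s, in which the tool goes at most 50 mm and 8.59 degrees, less where a joint would pass 70% of its speed; a pose out of reach is approached as far as the arm can. A call with a gripper value outside its range is refused whole. "claw" is the finger opening in cm, from 0 to 8.54, set as the call begins (left out, the last holds). The fingers move at their own pace and stop on an object; the grip force is fixed at half the most. Time passes only in rows, so rows that do not move let the fingers close. It gives the time, the measured TCP pose, the force, the opening and the grip force at its end, in the units of the state.
- arm.read_state(): the state, without advancing time (a new reading comes with each control period).
- get_image(name): name is "side" or "top" or "wrist"; returns a dict with "img" (384x512x3 uint8, red, green, blue), "fx", "fy", "cx", "cy" (pixels), "D" ([k1, k2, p1, p2, k3] as OpenCV has them; the pictures are not rectified), "eye" and "orientation" of the camera in the world; the wrist camera has in their place "mount" (4x4, takes a point from camera to tool coordinates, whose origin is the TCP and whose axes are the flange's). Camera axes: x right, y down, z forward; pixel columns grow to the right and rows downward; lengths in mm; the calibration is good to about 2 mm. A picture is of the moment at which its call begins: read the wrist's pose just before it. There is no depth.
- arm.job_done(): hands the job in; it is judged then, once.
The state is a dict: "clock": time; "joints": joint angles; "joint_vel": joint speeds; "joint_efforts": joint torques, N m; "position": TCP position; "ee_rot": TCP orientation; "contact_force": force on the tool from outside, world axes, zero at the start; "wrist_torque": the same for the moment, N m; "gripper_width": finger opening in mm; "grasp_force": force on a finger pad.
Only numpy, scipy, OpenCV 4.12 (cv2) and the standard library are available. Lean on these libraries where they do the work, as an engineer would, in place of code of your own. Each camera call takes 0.05 s, during which the arm holds its last target. There are 200 camera calls.

## Working session

There is one attempt and no reset: what is moved stays moved. The work goes in short steps, Python scripts to look and compute and a tool call to move; the robot and the scene stay as the last step left them, time stands still between calls to the robot, and variables do not carry over. Pictures are saved under pics/ and viewed, at most 10 in all, crops included, and the job is handed in when it is done.

Besides the shell and the picture viewer there is one more tool, called as name(argument=value, ...), one argument or row to a line, values as JSON. drive_tool: Moves the arm, as the interface text tells. Its arguments: {"type":"object","properties":{"deltas":{"type":"array"},"claw":{"type":"number"}},"required":["deltas"]}

```bash
mkdir -p pics; ls
python3 - <<'E'
from bench import arm,get_image
import cv2
s=arm.read_state();print(s)
for n in("top","side"):
    d=get_image(n);cv2.imwrite(f"pics/{n}0.png",d["img"][:,:,::-1]);print({k:v for k,v in d.items() if k!="img"})
E
```

```text
pics
{'clock': 0.0, 'joints': array([-8.48397127e-01,  3.85538015e-01,  6.58619333e-03, -4.93348656e-04,
       -1.19400170e+00, -2.58602106e-01]), 'joint_vel': array([-1.63216720e-05, -1.71807951e-03, -4.68397689e-04,  1.46670911e-03,
        1.92775403e-03, -7.31868170e-04]), 'joint_efforts': array([ 2.42714596e-03, -3.92289519e+01,  1.88401508e+01,  4.18636590e+00,
       -4.67875347e-03, -2.77917870e-06]), 'position': array([ 279.35471286, -558.4656091 ,  248.91806619]), 'ee_rot': array([-2.29736949e-01,  9.73252135e-01,  1.05942831e-03, -3.05851266e-04]), 'contact_force': array([ 0.63630883, -0.56504441,  0.07508242]), 'wrist_torque': array([ 0.00064112, -0.01422592, -0.01273143]), 'grasp_force': 0.0, 'gripper_width': 85.33086398849902}
{'fx': 453.40893670345963, 'fy': 453.40893670345963, 'cx': 265.32241607434435, 'cy': 192.47324733987693, 'D': array([-0.14055171,  0.        ,  0.        ,  0.        ,  0.        ]), 'eye': array([ 457.98814392,   20.97131077, 1297.96164017]), 'orientation': array([ 0.70741507, -0.70330311,  0.05794822, -0.03963145])}
{'fx': 424.0659648037038, 'fy': 424.0659648037038, 'cx': 252.47636603589586, 'cy': 192.75794692768054, 'D': array([-0.06983786,  0.        ,  0.        ,  0.        ,  0.        ]), 'eye': array([-69.52838609, 716.20813931, 997.17982103]), 'orientation': array([-0.35396849,  0.84631081, -0.3671364 ,  0.15386742])}
```

View pics/top0.png

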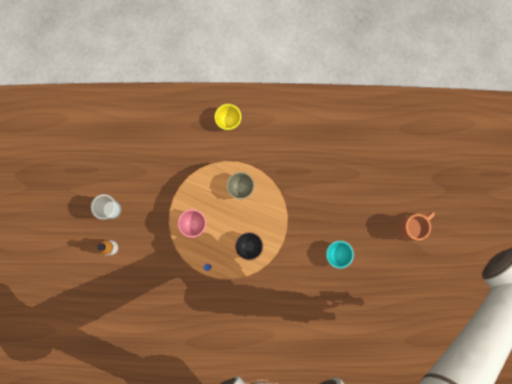

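View pics/side0.png

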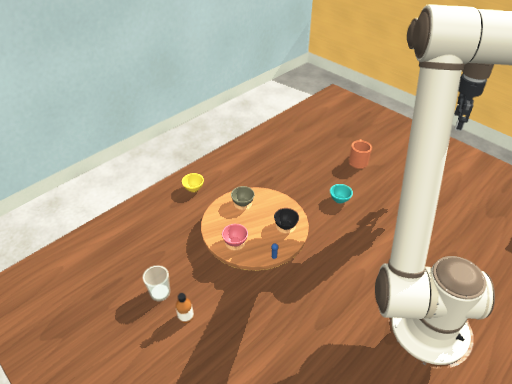

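The top view shows the platter centre near (229,220), rose (192,223), olive (240,185), charcoal (249,246) and the peg at (207,267). The yellow look-alike is at (228,117) and the turquoise one at (340,254). The tumbler (104,207) and bottle (108,247) are to the left, the cup (418,227) to the right. The side view agrees.

```bash
cat > h.py <<'E'
import numpy as np,cv2
from scipy.spatial.transform import Rotation as R
from bench import arm,get_image
def ray(d,uv):
    K=np.array([[d["fx"],0,d["cx"]],[0,d["fy"],d["cy"]],[0,0,1]])
    p=cv2.undistortPoints(np.array(uv,float).reshape(-1,1,2),K,d["D"]).reshape(-1,2)
    return R.from_quat(d["orientation"]).apply(np.c_[p,np.ones(len(p))])
def at(d,uv,z):
    r=ray(d,uv);return d["eye"]+r*((z-d["eye"][2])/r[:,2])[:,None]
def mask(d,lo,hi,box=None):
    h=cv2.cvtColor(d["img"],cv2.COLOR_RGB2HSV);m=cv2.inRange(h,lo,hi)
    if box:
        q=np.zeros_like(m);a,b,c,e=box;q[b:e,a:c]=m[b:e,a:c];m=q
    return m
def cen(m):
    n,l,s,c=cv2.connectedComponentsWithStats(m)
    if n<2:return None,0
    i=1+np.argmax(s[1:,4]);return c[i],s[i,4]
BLUE=((105,120,40),(130,255,255)); ROSE=((160,90,90),(179,255,255))
E
python3 - <<'E'
from h import *
d=get_image("top");h=cv2.cvtColor(d["img"],cv2.COLOR_RGB2HSV)
for p in[(229,220),(205,190),(270,220),(150,220),(192,223),(207,267),(249,246),(240,185)]:print(p,h[p[1],p[0]])
m=mask(d,(8,60,165),(22,170,255),(150,145,310,300))
c=max(cv2.findContours(m,0,1)[0],key=cv2.contourArea);c=cv2.convexHull(c)
w=at(d,c,48)[:,:2]
from scipy.optimize import least_squares
f=least_squares(lambda q:np.hypot(*(w-q[:2]).T)-q[2],[w[:,0].mean(),w[:,1].mean(),165],loss="soft_l1",f_scale=2).x
print("platter",f)
g=np.array(f[:2])
for n,M,z in(("peg",BLUE,94),("rose",ROSE,85)):
    for cam in("top","side"):
        D=d if cam=="top" else get_image("side")
        c,a=cen(mask(D,*M));P=at(D,[c],z)[0];v=P[:2]-g
        print(n,cam,c,a,P,np.hypot(*v),np.degrees(np.arctan2(v[1],v[0])))
for n,uv,z in(("olive",(240,185),85),("char",(249,246),85),("yellow",(228,117),30),("turq",(340,254),35),("cup",(418,227),70),("bottle",(104,247),90),("tumb",(104,207),75)):
    P=at(d,[uv],z)[0];v=P[:2]-g;print(n,P,np.hypot(*v),np.degrees(np.arctan2(v[1],v[0])))
E
```

```text
(229, 220) [ 15 144 214]
(205, 190) [ 15 145 210]
(270, 220) [ 15 145 213]
(150, 220) [ 12 149 103]
(192, 223) [176 107 203]
(207, 267) [107 166 141]
(249, 246) [120   5  53]
(240, 185) [ 26  48 121]
platter [558.24342923  90.56130674 163.81585499]
peg top [206.84210526 266.84210526] 19 [426.8801397  143.05104486  94.        ] 141.4619611166297 158.21949090684265
peg side [274.1        250.44285714] 70 [413.18868955 158.21687442  94.        ] 160.05671914113992 154.99499344854704
rose top [191.33636364 222.96727273] 550 [542.77974014 187.60661633  85.        ] 98.26961785644627 99.0536836404433
rose side [234.82097187 234.4859335 ] 391 [536.67091192 189.94060735  85.        ] 101.69375050877895 102.24733295929204
olive [646.60246654  58.41735721  85.        ] 94.02421478931615 -19.9907750535547
char [482.56128574  32.68458025  85.        ] 95.27592724152879 -142.59361813942144
yellow [854.45539543  97.52473846  30.        ] 296.2938040240079 1.346676779688581
turq [ 461.90691328 -220.65479858   35.        ] 325.78549463664353 -107.19983846781726
cup [ 535.18804666 -435.37150076   70.        ] 526.4379058061354 -92.51007524422735
bottle [475.39392756 421.19348773  90.        ] 340.8543369720012 104.06746536541291
tumb [584.58018539 431.08677851  75.        ] 341.54241559346195 85.57746165441267
```

drive_tool(
  deltas=[
    [[0,0,0],[0,0,6.64]],
    [[0,0,0],[0,0,6.64]],
    [[0,0,0],[0,0,6.64]],
    [[0,0,0],[0,0,6.64]],
    [[-0.4,2,0],[0,0,0]],
    [[-0.8,4,0],[0,0,0]],
    [[-0.9,4.5,0],[0,0,0]],
    [[-0.9,4.5,0],[0,0,0]],
    [[-0.9,4.5,0],[0,0,0]],
    [[-0.9,4.5,0],[0,0,0]],
    [[-0.9,4.5,0],[0,0,0]],
    [[-0.9,4.5,0],[0,0,0]],
  ],
  claw=0,
)

```text
clock: 1.45
position: [345.4, -227.3, 250.2]
ee_rot: [0.0, 1.0, -0.0, 0.0]
contact_force: [1.9, 0.6, -0.7]
gripper_width: -0.0
grasp_force: 0.0
```

drive_tool(
  deltas=[
    [[-0.9,4.5,0],[0,0,0]],
    [[-0.9,4.5,0],[0,0,0]],
    [[-0.9,4.5,0],[0,0,0]],
    [[-0.9,4.5,0],[0,0,0]],
    [[-0.9,4.5,0],[0,0,0]],
    [[-0.9,4.5,0],[0,0,0]],
    [[-0.9,4.5,0],[0,0,0]],
    [[-0.9,4.5,0],[0,0,0]],
    [[-0.7,3,0],[0,0,0]],
    [[-0.3,2,0],[0,0,0]],
    [[0,0,0],[0,0,0]],
  ],
)

```text
clock: 2.55
position: [427.7, 182.8, 249.7]
ee_rot: [-0.001, 1.0, -0.0, -0.0]
contact_force: [-0.0, 0.2, 0.3]
gripper_width: -0.1
grasp_force: 0.0
```

Run:
```python
from h import *
s=arm.read_state();d=get_image("wrist");print(s["position"],s["joints"]);print(d["mount"])
T=np.array(d["mount"]);Rt=R.from_quat(s["ee_rot"])
d["eye"]=s["position"]+Rt.apply(T[:3,3]);d["orientation"]=(Rt*R.from_matrix(T[:3,:3])).as_quat()
for n,M,z in(("peg",BLUE,90),("rose",ROSE,85)):
    c,a=cen(mask(d,*M))
    if a:print(n,c,a,at(d,[c],z))
cv2.imwrite("pics/w1.png",d["img"][:,:,::-1])
```

```text
[427.68531574 182.83021617 249.67827143] [ 7.54669604e-01  1.10136605e-01 -3.66170208e-01 -2.60332635e-05
 -1.09493566e+00 -2.32296841e+00]
[[ 2.55460001e-04 -9.64617108e-01 -2.63654642e-01  6.68107859e+01]
 [ 9.99999576e-01  1.32500423e-05  9.20441504e-04 -1.12216568e+00]
 [-8.84380186e-04 -2.63654766e-01  9.64616702e-01 -1.23358944e+02]
 [ 0.00000000e+00  0.00000000e+00  0.00000000e+00  1.00000000e+00]]
peg [215.96593674 177.45498783] 411 [[423.22196773 145.26063502  90.        ]]
rose [258.05357143 325.14285714] 56 [[576.62528984 182.52669987  85.        ]]
```

View pics/w1.png

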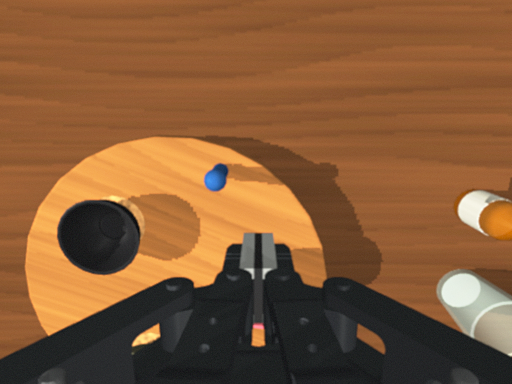

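The wrist view shows the peg's ball at (215,181). The closed fingers are at (258,250), behind the peg, with clear room to descend.

Run:
```python
import numpy as np
w=[1.05*.1*(k+.5) for k in range(12)]+[1.26]*3
psi=np.radians(153.5)+np.r_[0,np.cumsum(w)*.1]
p=140*np.c_[np.cos(psi),np.sin(psi)];d=np.diff(p,axis=0)/10
print([[round(-a,2),round(b,2)] for a,b in d],np.degrees(psi[-4:]))
```

```text
[[np.float64(0.03), np.float64(-0.07)], [np.float64(0.1), np.float64(-0.2)], [np.float64(0.15), np.float64(-0.33)], [np.float64(0.2), np.float64(-0.47)], [np.float64(0.23), np.float64(-0.62)], [np.float64(0.24), np.float64(-0.77)], [np.float64(0.23), np.float64(-0.93)], [np.float64(0.18), np.float64(-1.09)], [np.float64(0.1), np.float64(-1.24)], [np.float64(-0.02), np.float64(-1.4)], [np.float64(-0.18), np.float64(-1.53)], [np.float64(-0.39), np.float64(-1.64)], [np.float64(-0.62), np.float64(-1.65)], [np.float64(-0.82), np.float64(-1.56)], [np.float64(-1.01), np.float64(-1.45)]] [196.81560931 204.03487753 211.25414575 218.47341397]
```

drive_tool(
  deltas=[
    [[0,0,3],[0,0,0]],
    [[0,0,4],[0,0,0]],
    [[0,0,4],[0,0,0]],
    [[0,0,3.2],[0,0,0]],
    [[0,0,2],[0,0,0]],
    [[0,0,0],[0,0,0]],
  ],
)

```text
clock: 3.2
position: [425.6, 178.3, 85.8]
ee_rot: [0.001, 1.0, -0.002, -0.003]
contact_force: [-0.8, -0.7, 0.0]
gripper_width: 0.1
grasp_force: 0.0
```

drive_tool(
  deltas=[
    [[0.03,-0.07,0],[0,0,0]],
    [[0.1,-0.2,0],[0,0,0]],
    [[0.15,-0.33,0],[0,0,0]],
    [[0.2,-0.47,0],[0,0,0]],
    [[0.23,-0.62,0],[0,0,0]],
    [[0.24,-0.77,0],[0,0,0]],
    [[0.23,-0.93,0],[0,0,0]],
    [[0.18,-1.09,0],[0,0,0]],
    [[0.1,-1.24,0],[0,0,0]],
    [[-0.02,-1.4,0],[0,0,0]],
    [[-0.18,-1.53,0],[0,0,0]],
    [[-0.39,-1.64,0],[0,0,0]],
  ],
)

```text
clock: 4.4
position: [418.5, 76.8, 88.0]
ee_rot: [-0.0, 1.0, -0.0, -0.0]
contact_force: [0.6, -1.2, -0.5]
gripper_width: -0.4
grasp_force: 0.0
```

drive_tool(
  deltas=[
    [[-0.62,-1.65,0],[0,0,0]],
    [[-0.82,-1.56,0],[0,0,0]],
    [[-0.3,-0.8,0],[0,0,0]],
    [[1,-0.5,-2],[0,0,0]],
    [[1,0,-4],[0,0,0]],
    [[0,0,-4],[0,0,0]],
    [[0,0,-3],[0,0,0]],
  ],
)

```text
clock: 5.1
position: [416.2, 32.6, 220.4]
ee_rot: [-0.0, 1.0, 0.0, 0.001]
contact_force: [0.3, 0.3, 0.1]
gripper_width: 0.0
grasp_force: 0.0
```

```bash
cat > meas.py <<'E'
from h import *
import sys,json
C=np.array([558.2,90.5])
def meas(n,cam="top"):
    for i in range(n):
        t=arm.read_state()["clock"];d=get_image(cam);o=[t]
        for M,z,rr,amin in((ROSE,85,95,200),(BLUE,94,140,8)):
            c,a=cen(mask(d,*M))
            if a>=amin:
                P=at(d,[c],z)[0,:2];v=P-C;th=np.degrees(np.arctan2(v[1],v[0]))
                o+=[int(a),P.round(1).tolist(),round(float(np.hypot(*v)),1),round(float(th),2)]
            else:o+=[None]*4
        print(o);open("log.txt","a").write(json.dumps(o)+"\n")
    return d
if __name__=="__main__":
    d=meas(int(sys.argv[1]))
    if len(sys.argv)>2:cv2.imwrite(sys.argv[2],d["img"][:,:,::-1])
E
python3 meas.py 5 pics/t2.png
```

```text
[5.1, 434, [468.6, 85.8], 89.7, -177.0, 18, [501.9, -35.8], 138.3, -114.01]
[5.15, 411, [470.7, 80.6], 88.1, -173.57, 20, [509.9, -39.0], 138.2, -110.43]
[5.2, 391, [472.5, 75.1], 87.1, -169.83, 20, [517.9, -41.7], 138.2, -106.95]
[5.25, 391, [474.9, 69.3], 86.0, -165.73, 20, [525.8, -43.4], 137.8, -103.62]
[5.3, 385, [476.7, 63.3], 86.0, -161.52, 20, [534.0, -45.0], 137.6, -100.13]
```

View pics/t2.png

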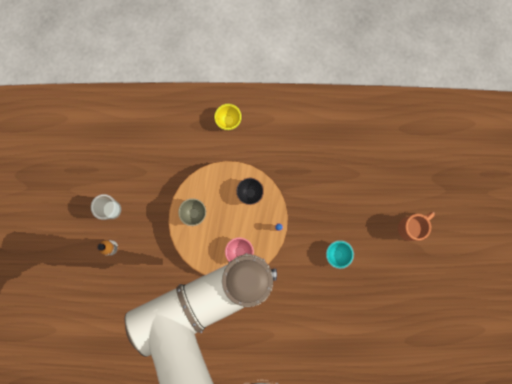

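The top view shows the platter turning, with the peg at (278,227), the rose bowl at (238,250) partly hidden by the arm, and the other bowls undisturbed. The peg data give about 1.21 rad/s, or 5.2 s per turn.

drive_tool(
  deltas=[
    [[-1,0.1,0],[0,0,0]],
    [[-3,0.4,0],[0,0,0]],
    [[-4,0.6,0],[0,0,0]],
    [[-4,0.6,0],[0,0,0]],
    [[-4,0.6,0],[0,0,0]],
    [[-4,0.6,0],[0,0,0]],
    [[-2.4,0.3,0],[0,0,0]],
    [[-1,0.1,0],[0,0,0]],
  ],
)

```text
clock: 6.15
position: [652.2, 66.1, 214.5]
ee_rot: [0.0, 1.0, -0.001, -0.002]
contact_force: [-1.0, -0.0, -0.9]
gripper_width: 0.1
grasp_force: 0.0
```

```bash
python3 meas.py 4; python3 -c "
from bench import arm;print(arm.read_state()['position'])"
```

```text
[6.15, 545, [535.4, 1.1], 92.2, -104.34, 25, [657.0, -3.6], 136.4, -43.59]
[6.2, 543, [540.3, -0.2], 92.4, -101.14, 25, [662.2, 2.2], 136.5, -40.34]
[6.25, 545, [545.6, -0.6], 91.9, -97.86, 24, [666.8, 8.0], 136.4, -37.2]
[6.3, 543, [550.8, -1.3], 92.1, -94.63, 11, [667.6, 14.4], 133.3, -34.84]
[649.31966086  65.85882131 216.89310565]
```

drive_tool(
  deltas=[
    [[0,0,1],[0,0,0]],
    [[0,0,2],[0,0,0]],
    [[0,0,1.5],[0,0,0]],
    [[0,0,0.6],[0,0,0]],
  ],
)

```text
clock: 6.75
position: [648.2, 65.9, 165.2]
ee_rot: [-0.0, 1.0, -0.0, -0.002]
contact_force: [0.5, -0.2, -0.3]
gripper_width: 0.2
grasp_force: 0.0
```

```bash
cat > fit.py <<'E'
from h import *
import json,sys
from scipy.optimize import least_squares
from scipy.integrate import odeint
L=[json.loads(l) for l in open("log.txt")]
ro=np.array([[o[0],*o[2]] for o in L if o[1] and o[1]>480 and 5.5<o[0]])
pg=np.array([[o[0],*o[6]] for o in L if o[5] and o[5]>=16])
P0=np.array([426.9,143.05]) # peg at the start
def traj(q,t):
    th0,w0,I=q
    t=np.atleast_1d(t);g=np.r_[5.1,t]
    f=lambda y,_:[y[1],-(0.0012+0.002*y[1])/I if y[1]>0 else 0]
    o=np.argsort(g,kind="stable");r=np.empty((len(g),2));r[o]=odeint(f,[th0,w0],g[o]);return r[1:]
def res(q):
    C=q[:2];a=traj(q[2:5],pg[:,0])[:,0];b=traj(q[2:5],ro[:,0])[:,0]-np.pi/3
    e=[(C+140*np.c_[np.cos(a),np.sin(a)]-pg[:,1:]).ravel(),(C+95*np.c_[np.cos(b),np.sin(b)]-ro[:,1:]).ravel(),
       [(q[4]-.032)/.004*2,(np.hypot(*(P0-C))-140)*2],(C-[558.2,90.5])*.7]
    return np.concatenate(e)
s=least_squares(res,[558,91,np.radians(-114),1.21,.032]);q=s.x
print("C",q[:2].round(2),"w0",q[3],"I",q[4],"rms",np.sqrt(np.mean(s.fun**2)).round(2))
def rose(t):
    r=traj(q[2:5],t);b=r[:,0]-np.pi/3;return q[:2]+95*np.c_[np.cos(b),np.sin(b)],r[:,1],np.degrees(b)
E
python3 meas.py 3
python3 - <<'E'
from fit import *
e=res(q);print(e.reshape(-1,2).round(1).tolist())
t=arm.read_state()["clock"];print(t,arm.read_state()["position"])
tt=t+np.arange(0,2.01,.1);P,w,b=rose(tt)
for x in zip(tt.round(2),P.round(1).tolist(),w.round(3),b.round(1)):print(*x)
E
```

```text
[6.75, 538, [595.8, 6.3], 92.3, -65.93, None, None, None, None]
[6.8, 537, [600.3, 8.6], 92.1, -62.83, None, None, None, None]
[6.85, 539, [604.7, 10.8], 92.2, -59.74, None, None, None, None]
C [557.41  93.05] w0 1.2156853419452969 I 0.033600164519426705 rms 0.74
[[-0.1, 0.4], [-0.3, 0.5], [-0.2, 0.5], [0.0, 0.1], [0.0, 0.0], [1.7, 0.0], [1.7, -0.0], [1.9, 0.2], [-0.4, -0.4], [-0.2, -0.2], [-0.3, -0.6], [-0.3, -0.4], [-0.7, -0.5], [-0.8, -0.7], [-0.8, -0.6], [0.8, -0.5], [-0.6, 1.8]]
6.9 [649.78779304  66.06390205 167.23120269]
6.9 [608.1, 12.7] 1.031 -57.7
7.0 [616.1, 18.3] 1.022 -51.9
7.1 [623.4, 24.7] 1.012 -46.0
7.2 [629.9, 31.7] 1.002 -40.3
7.3 [635.7, 39.2] 0.993 -34.5
7.4 [640.6, 47.2] 0.983 -28.9
7.5 [644.7, 55.5] 0.974 -23.3
7.6 [647.9, 64.1] 0.965 -17.7
7.7 [650.3, 72.9] 0.955 -12.2
7.8 [651.7, 81.9] 0.946 -6.8
7.9 [652.4, 90.8] 0.937 -1.4
8.0 [652.2, 99.6] 0.928 4.0
8.1 [651.2, 108.3] 0.919 9.3
8.2 [649.4, 116.8] 0.91 14.5
8.3 [646.9, 125.0] 0.901 19.7
8.4 [643.6, 132.9] 0.892 24.8
8.5 [639.8, 140.4] 0.883 29.9
8.6 [635.3, 147.5] 0.874 34.9
8.7 [630.3, 154.0] 0.865 39.9
8.8 [624.8, 160.1] 0.857 44.9
8.9 [618.8, 165.5] 0.848 49.7
```

```bash
cat > nxt.py <<'E'
import sys,subprocess
from h import *
n=int(sys.argv[1]);rows=int(sys.argv[2])
if n:
    import meas;meas.meas(n)
from fit import *
s=arm.read_state();t=s["clock"];c=np.loadtxt("cmd.txt")
T=t+.1*np.arange(0,rows+1);P,w,b=rose(T)
if len(sys.argv)>3: # approach
    P[1:5]=[[646,58],[640,48],[636,41],[636.5,41.5]]
print("t",t,"meas",s["position"].round(1),"cmd",c,"bowl",P[0].round(1),"w",w[[0,-1]].round(3),"ang",b[[0,-1]].round(0))
out=[]
for p in P[1:]:
    d=np.round((p-c)/10,2);c=c+10*d;out.append([[round(float(-d[0]),2),round(float(d[1]),2),0],[0,0,0]])
np.savetxt("cmd.txt",c);print(out)
E
echo "650.3 66.1">cmd.txt; python3 nxt.py 0 12 a
```

```text
C [557.41  93.05] w0 1.2156853419452969 I 0.033600164519426705 rms 0.74
t 6.9 meas [649.8  66.1 167.2] cmd [650.3  66.1] bowl [608.1  12.7] w [1.031 0.919] ang [-58.   9.]
[[[0.43, -0.81, 0], [0, 0, 0]], [[0.6, -1.0, 0], [0, 0, 0]], [[0.4, -0.7, 0], [0, 0, 0]], [[-0.05, 0.05, 0], [0, 0, 0]], [[-0.41, 0.57, 0], [0, 0, 0]], [[-0.41, 0.83, 0], [0, 0, 0]], [[-0.32, 0.86, 0], [0, 0, 0]], [[-0.24, 0.88, 0], [0, 0, 0]], [[-0.14, 0.9, 0], [0, 0, 0]], [[-0.07, 0.89, 0], [0, 0, 0]], [[0.02, 0.88, 0], [0, 0, 0]], [[0.1, 0.87, 0], [0, 0, 0]]]
```

drive_tool(
  deltas=[
    [[0.43,-0.81,0],[0,0,0]],
    [[0.6,-1.0,0],[0,0,0]],
    [[0.4,-0.7,0],[0,0,0]],
    [[-0.05,0.05,0],[0,0,0]],
    [[-0.41,0.57,0],[0,0,0]],
    [[-0.41,0.83,0],[0,0,0]],
    [[-0.32,0.86,0],[0,0,0]],
    [[-0.24,0.88,0],[0,0,0]],
    [[-0.14,0.9,0],[0,0,0]],
    [[-0.07,0.89,0],[0,0,0]],
    [[0.02,0.88,0],[0,0,0]],
    [[0.1,0.87,0],[0,0,0]],
  ],
)

```text
clock: 8.1
position: [651.0, 109.2, 166.9]
ee_rot: [-0.0, 1.0, -0.0, -0.0]
contact_force: [0.1, -0.4, -0.9]
gripper_width: 0.2
grasp_force: 0.0
```

```bash
python3 nxt.py 1 12
```

```text
[8.1, 282, [637.1, 108.8], 81.0, 13.07, 26, [602.2, 222.5], 139.2, 71.57]
C [557.    92.75] w0 1.215969942311487 I 0.03527759307903648 rms 0.9
t 8.15 meas [650.9 110.3 167. ] cmd [651.2 108.3] bowl [649.5 114.5] w [0.928 0.827] ang [13. 73.]
[[[0.41, 1.46, 0], [0, 0, 0]], [[0.31, 0.81, 0], [0, 0, 0]], [[0.39, 0.77, 0], [0, 0, 0]], [[0.44, 0.73, 0], [0, 0, 0]], [[0.51, 0.68, 0], [0, 0, 0]], [[0.55, 0.62, 0], [0, 0, 0]], [[0.61, 0.57, 0], [0, 0, 0]], [[0.64, 0.51, 0], [0, 0, 0]], [[0.68, 0.44, 0], [0, 0, 0]], [[0.7, 0.39, 0], [0, 0, 0]], [[0.74, 0.32, 0], [0, 0, 0]], [[0.74, 0.25, 0], [0, 0, 0]]]
```

drive_tool(
  deltas=[
    [[0.41,1.46,0],[0,0,0]],
    [[0.31,0.81,0],[0,0,0]],
    [[0.39,0.77,0],[0,0,0]],
    [[0.44,0.73,0],[0,0,0]],
    [[0.51,0.68,0],[0,0,0]],
    [[0.55,0.62,0],[0,0,0]],
    [[0.61,0.57,0],[0,0,0]],
    [[0.64,0.51,0],[0,0,0]],
    [[0.68,0.44,0],[0,0,0]],
    [[0.7,0.39,0],[0,0,0]],
    [[0.74,0.32,0],[0,0,0]],
    [[0.74,0.25,0],[0,0,0]],
  ],
)

```text
clock: 9.35
position: [583.2, 184.0, 167.1]
ee_rot: [-0.0, 1.0, 0.0, 0.0]
contact_force: [0.0, 0.6, 0.8]
gripper_width: -0.2
grasp_force: 0.0
```

```bash
python3 nxt.py 1 12
```

```text
[9.35, 212, [567.0, 178.4], 88.4, 84.31, 21, [459.8, 191.3], 140.8, 134.31]
C [557.16  92.68] w0 1.2138557729475912 I 0.03644121346958871 rms 0.92
t 9.4 meas [582.2 184.2 167.1] cmd [584.  183.8] bowl [578.8 185.2] w [0.833 0.741] ang [ 77. 131.]
[[[1.29, 0.28, 0], [0, 0, 0]], [[0.78, 0.09, 0], [0, 0, 0]], [[0.77, 0.02, 0], [0, 0, 0]], [[0.76, -0.05, 0], [0, 0, 0]], [[0.75, -0.1, 0], [0, 0, 0]], [[0.74, -0.16, 0], [0, 0, 0]], [[0.71, -0.22, 0], [0, 0, 0]], [[0.68, -0.26, 0], [0, 0, 0]], [[0.66, -0.32, 0], [0, 0, 0]], [[0.62, -0.36, 0], [0, 0, 0]], [[0.59, -0.41, 0], [0, 0, 0]], [[0.55, -0.44, 0], [0, 0, 0]]]
```

drive_tool(
  deltas=[
    [[1.29,0.28,0],[0,0,0]],
    [[0.78,0.09,0],[0,0,0]],
    [[0.77,0.02,0],[0,0,0]],
    [[0.76,-0.05,0],[0,0,0]],
    [[0.75,-0.1,0],[0,0,0]],
    [[0.74,-0.16,0],[0,0,0]],
    [[0.71,-0.22,0],[0,0,0]],
    [[0.68,-0.26,0],[0,0,0]],
    [[0.66,-0.32,0],[0,0,0]],
    [[0.62,-0.36,0],[0,0,0]],
    [[0.59,-0.41,0],[0,0,0]],
    [[0.55,-0.44,0],[0,0,0]],
  ],
)

```text
clock: 10.6
position: [494.4, 164.1, 167.0]
ee_rot: [-0.0, 1.0, -0.0, 0.0]
contact_force: [-0.3, 0.5, -0.1]
gripper_width: -0.2
grasp_force: 0.0
```

```bash
python3 nxt.py 1 12
```

```text
[10.6, None, None, None, None, 20, [419.5, 66.1], 140.8, -170.04]
C [557.15  92.67] w0 1.2137387268900373 I 0.03646621972260758 rms 0.9
t 10.65 meas [493.4 163.4 167. ] cmd [495.  164.5] bowl [492.3 162.1] w [0.738 0.653] ang [133. 181.]
[[[0.76, -0.73, 0], [0, 0, 0]], [[0.45, -0.53, 0], [0, 0, 0]], [[0.41, -0.55, 0], [0, 0, 0]], [[0.36, -0.57, 0], [0, 0, 0]], [[0.32, -0.59, 0], [0, 0, 0]], [[0.27, -0.6, 0], [0, 0, 0]], [[0.23, -0.62, 0], [0, 0, 0]], [[0.18, -0.62, 0], [0, 0, 0]], [[0.14, -0.63, 0], [0, 0, 0]], [[0.1, -0.62, 0], [0, 0, 0]], [[0.05, -0.63, 0], [0, 0, 0]], [[0.01, -0.62, 0], [0, 0, 0]]]
```

drive_tool(
  deltas=[
    [[0.76,-0.73,0],[0,0,0]],
    [[0.45,-0.53,0],[0,0,0]],
    [[0.41,-0.55,0],[0,0,0]],
    [[0.36,-0.57,0],[0,0,0]],
    [[0.32,-0.59,0],[0,0,0]],
    [[0.27,-0.6,0],[0,0,0]],
    [[0.23,-0.62,0],[0,0,0]],
    [[0.18,-0.62,0],[0,0,0]],
    [[0.14,-0.63,0],[0,0,0]],
    [[0.1,-0.62,0],[0,0,0]],
    [[0.05,-0.63,0],[0,0,0]],
    [[0.01,-0.62,0],[0,0,0]],
  ],
)

```text
clock: 11.85
position: [462.0, 90.9, 167.0]
ee_rot: [-0.0, 1.0, 0.0, 0.0]
contact_force: [0.7, -0.0, 0.8]
gripper_width: -0.0
grasp_force: 0.0
```

```bash
python3 - <<'E'
from h import *
cv2.imwrite("pics/s3.png",get_image("side")["img"][60:310,130:410,::-1].repeat(2,0).repeat(2,1))
E
python3 nxt.py 0 12
```

```text
C [557.15  92.67] w0 1.2137387268900373 I 0.03646621972260758 rms 0.9
t 11.9 meas [461.8  90.3 167. ] cmd [462.2  91.4] bowl [462.2  88.3] w [0.649 0.57 ] ang [183. 225.]
[[[-0.05, -0.93, 0], [0, 0, 0]], [[-0.09, -0.6, 0], [0, 0, 0]], [[-0.12, -0.58, 0], [0, 0, 0]], [[-0.16, -0.58, 0], [0, 0, 0]], [[-0.19, -0.55, 0], [0, 0, 0]], [[-0.22, -0.54, 0], [0, 0, 0]], [[-0.26, -0.52, 0], [0, 0, 0]], [[-0.28, -0.49, 0], [0, 0, 0]], [[-0.3, -0.47, 0], [0, 0, 0]], [[-0.33, -0.45, 0], [0, 0, 0]], [[-0.35, -0.43, 0], [0, 0, 0]], [[-0.37, -0.39, 0], [0, 0, 0]]]
```

View pics/s3.png

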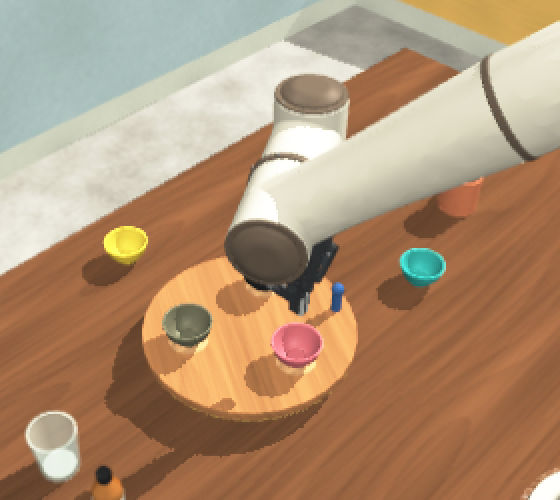

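The side crop shows the closed fingertips at crop (300,313), over the rose bowl at (297,345) and clear of everything. I'll check the tip height from that pixel; no time passes.

Run:
```python
import numpy as np,cv2
from scipy.spatial.transform import Rotation as R
e=np.array([-69.528,716.208,997.18]);r=R.from_quat([-0.35396849,0.84631081,-0.3671364,0.15386742]).inv()
K=np.array([[424.066,0,252.476],[0,424.066,192.758],[0,0,1.]])
P=np.array([[462.2,91,z] for z in(135,141,148,155,161)])
rv=r.as_rotvec();print(cv2.projectPoints(P,rv,-r.apply(e),K,np.array([-0.0698,0,0,0,0]))[0].reshape(-1,2))
```

```text
[[278.33905013 218.20131396]
 [278.42828483 216.71872483]
 [278.53312618 214.97583944]
 [278.63876607 213.21858519]
 [278.72995643 211.70080541]]
```

drive_tool(
  deltas=[
    [[-0.05,-0.93,0],[0,0,0]],
    [[-0.09,-0.6,0],[0,0,0]],
    [[-0.12,-0.58,0],[0,0,0]],
    [[-0.16,-0.58,0],[0,0,0]],
    [[-0.19,-0.55,0],[0,0,0]],
    [[-0.22,-0.54,0],[0,0,0]],
    [[-0.26,-0.52,0],[0,0,0]],
    [[-0.28,-0.49,0],[0,0,0]],
    [[-0.3,-0.47,0],[0,0,0]],
    [[-0.33,-0.45,0],[0,0,0]],
    [[-0.35,-0.43,0],[0,0,0]],
    [[-0.37,-0.39,0],[0,0,0]],
  ],
)

```text
clock: 13.1
position: [489.6, 25.8, 167.0]
ee_rot: [-0.0, 1.0, -0.0, -0.0]
contact_force: [-0.2, -0.2, 0.7]
gripper_width: 0.3
grasp_force: 0.0
```

```bash
python3 nxt.py 1 10
```

```text
[13.1, None, None, None, None, 24, [592.8, -41.7], 136.6, -75.34]
C [557.15  92.75] w0 1.2128554902854898 I 0.03662795267804499 rms 0.89
t 13.15 meas [490.1  25.5 167. ] cmd [489.4  26.1] bowl [491.7  23.9] w [0.568 0.506] ang [226. 257.]
[[[-0.63, -0.58, 0], [0, 0, 0]], [[-0.41, -0.33, 0], [0, 0, 0]], [[-0.43, -0.31, 0], [0, 0, 0]], [[-0.44, -0.27, 0], [0, 0, 0]], [[-0.45, -0.25, 0], [0, 0, 0]], [[-0.45, -0.23, 0], [0, 0, 0]], [[-0.46, -0.2, 0], [0, 0, 0]], [[-0.47, -0.17, 0], [0, 0, 0]], [[-0.46, -0.14, 0], [0, 0, 0]], [[-0.47, -0.12, 0], [0, 0, 0]]]
```

drive_tool(
  deltas=[
    [[-0.63,-0.58,0],[0,0,0]],
    [[-0.41,-0.33,0],[0,0,0]],
    [[-0.43,-0.31,0],[0,0,0]],
    [[-0.44,-0.27,0],[0,0,0]],
    [[-0.45,-0.25,0],[0,0,0]],
    [[-0.45,-0.23,0],[0,0,0]],
    [[-0.46,-0.2,0],[0,0,0]],
    [[-0.47,-0.17,0],[0,0,0]],
    [[-0.46,-0.14,0],[0,0,0]],
    [[-0.47,-0.12,0],[0,0,0]],
  ],
)

```text
clock: 14.15
position: [536.4, 0.0, 167.0]
ee_rot: [-0.0, 1.0, 0.0, -0.0]
contact_force: [0.2, 0.4, 0.5]
gripper_width: 0.1
grasp_force: 0.0
```

drive_tool(
  deltas=[
    [[-0.3,0,-1],[0,0,0]],
    [[0,0,-3],[0,0,0]],
    [[0,0,-4],[0,0,0]],
    [[0,0,-4],[0,0,0]],
    [[0,0,-3],[0,0,0]],
    [[0,0,-1],[0,0,0]],
    [[0,0,0],[0,0,0]],
    [[0,0,0],[0,0,0]],
    [[0,0,0],[0,0,0]],
    [[0,0,0],[0,0,0]],
    [[0,0,0],[0,0,0]],
    [[0,0,0],[0,0,0]],
  ],
)

```text
clock: 15.35
position: [538.9, 0.1, 326.5]
ee_rot: [-0.0, 1.0, -0.0, -0.001]
contact_force: [-0.4, 0.4, 0.1]
gripper_width: 0.2
grasp_force: 0.0
```

drive_tool(
  deltas=[
    [[0,0,0],[0,0,0]],
    [[0,0,0],[0,0,0]],
    [[0,0,0],[0,0,0]],
    [[0,0,0],[0,0,0]],
    [[0,0,0],[0,0,0]],
    [[0,0,0],[0,0,0]],
    [[0,0,0],[0,0,0]],
    [[0,0,0],[0,0,0]],
    [[0,0,0],[0,0,0]],
    [[0,0,0],[0,0,0]],
    [[0,0,0],[0,0,0]],
    [[0,0,0],[0,0,0]],
  ],
)

```text
clock: 16.55
position: [539.0, 0.1, 327.0]
ee_rot: [-0.0, 1.0, 0.0, -0.0]
contact_force: [-0.8, 0.2, -0.4]
gripper_width: -0.1
grasp_force: 0.0
```

drive_tool(
  deltas=[
    [[0,0,0],[0,0,0]],
    [[0,0,0],[0,0,0]],
    [[0,0,0],[0,0,0]],
    [[0,0,0],[0,0,0]],
    [[0,0,0],[0,0,0]],
    [[0,0,0],[0,0,0]],
    [[0,0,0],[0,0,0]],
    [[0,0,0],[0,0,0]],
    [[0,0,0],[0,0,0]],
    [[0,0,0],[0,0,0]],
    [[0,0,0],[0,0,0]],
    [[0,0,0],[0,0,0]],
  ],
)

```text
clock: 17.75
position: [539.0, 0.1, 327.0]
ee_rot: [-0.0, 1.0, -0.0, -0.0]
contact_force: [0.0, -0.1, 0.4]
gripper_width: -0.1
grasp_force: 0.0
```

drive_tool(
  deltas=[
    [[0,0,0],[0,0,0]],
    [[0,0,0],[0,0,0]],
    [[0,0,0],[0,0,0]],
    [[0,0,0],[0,0,0]],
    [[0,0,0],[0,0,0]],
    [[0,0,0],[0,0,0]],
    [[0,0,0],[0,0,0]],
    [[0,0,0],[0,0,0]],
    [[0,0,0],[0,0,0]],
    [[0,0,0],[0,0,0]],
    [[0,0,0],[0,0,0]],
    [[0,0,0],[0,0,0]],
  ],
)

```text
clock: 18.95
position: [539.0, 0.1, 327.0]
ee_rot: [-0.0, 1.0, 0.0, 0.0]
contact_force: [-0.4, 0.3, 0.0]
gripper_width: -0.0
grasp_force: 0.0
```

drive_tool(
  deltas=[
    [[0,0,0],[0,0,0]],
    [[0,0,0],[0,0,0]],
    [[0,0,0],[0,0,0]],
    [[0,0,0],[0,0,0]],
    [[0,0,0],[0,0,0]],
    [[0,0,0],[0,0,0]],
    [[0,0,0],[0,0,0]],
    [[0,0,0],[0,0,0]],
    [[0,0,0],[0,0,0]],
    [[0,0,0],[0,0,0]],
    [[0,0,0],[0,0,0]],
    [[0,0,0],[0,0,0]],
  ],
)

```text
clock: 20.15
position: [539.0, 0.1, 327.0]
ee_rot: [-0.0, 1.0, -0.0, 0.0]
contact_force: [-0.4, -0.1, -0.0]
gripper_width: 0.1
grasp_force: 0.0
```

drive_tool(
  deltas=[
    [[0,0,0],[0,0,0]],
    [[0,0,0],[0,0,0]],
    [[0,0,0],[0,0,0]],
    [[0,0,0],[0,0,0]],
    [[0,0,0],[0,0,0]],
    [[0,0,0],[0,0,0]],
    [[0,0,0],[0,0,0]],
    [[0,0,0],[0,0,0]],
    [[0,0,0],[0,0,0]],
    [[0,0,0],[0,0,0]],
    [[0,0,0],[0,0,0]],
    [[0,0,0],[0,0,0]],
  ],
)

```text
clock: 21.35
position: [539.0, 0.1, 327.0]
ee_rot: [-0.0, 1.0, -0.0, 0.0]
contact_force: [0.1, 0.4, -0.7]
gripper_width: -0.1
grasp_force: 0.0
```

drive_tool(
  deltas=[
    [[0,0,0],[0,0,0]],
    [[0,0,0],[0,0,0]],
    [[0,0,0],[0,0,0]],
    [[0,0,0],[0,0,0]],
    [[0,0,0],[0,0,0]],
    [[0,0,0],[0,0,0]],
    [[0,0,0],[0,0,0]],
    [[0,0,0],[0,0,0]],
    [[0,0,0],[0,0,0]],
    [[0,0,0],[0,0,0]],
    [[0,0,0],[0,0,0]],
    [[0,0,0],[0,0,0]],
  ],
)

```text
clock: 22.55
position: [539.0, 0.1, 327.0]
ee_rot: [-0.0, 1.0, 0.0, -0.0]
contact_force: [-0.3, 1.0, 0.6]
gripper_width: 0.2
grasp_force: 0.0
```

drive_tool(
  deltas=[
    [[0,0,0],[0,0,0]],
    [[0,0,0],[0,0,0]],
    [[0,0,0],[0,0,0]],
    [[0,0,0],[0,0,0]],
    [[0,0,0],[0,0,0]],
    [[0,0,0],[0,0,0]],
    [[0,0,0],[0,0,0]],
    [[0,0,0],[0,0,0]],
    [[0,0,0],[0,0,0]],
    [[0,0,0],[0,0,0]],
    [[0,0,0],[0,0,0]],
    [[0,0,0],[0,0,0]],
  ],
)

```text
clock: 23.75
position: [539.0, 0.1, 327.0]
ee_rot: [-0.0, 1.0, -0.0, 0.0]
contact_force: [0.2, -0.8, 0.0]
gripper_width: 0.1
grasp_force: 0.0
```

drive_tool(
  deltas=[
    [[0,0,0],[0,0,0]],
    [[0,0,0],[0,0,0]],
    [[0,0,0],[0,0,0]],
    [[0,0,0],[0,0,0]],
    [[0,0,0],[0,0,0]],
    [[0,0,0],[0,0,0]],
    [[0,0,0],[0,0,0]],
    [[0,0,0],[0,0,0]],
    [[0,0,0],[0,0,0]],
    [[0,0,0],[0,0,0]],
    [[0,0,0],[0,0,0]],
    [[0,0,0],[0,0,0]],
  ],
)

```text
clock: 24.95
position: [539.0, 0.1, 327.0]
ee_rot: [-0.0, 1.0, 0.0, 0.0]
contact_force: [-0.1, -0.8, 0.5]
gripper_width: 0.1
grasp_force: 0.0
```

drive_tool(
  deltas=[
    [[0,0,0],[0,0,0]],
    [[0,0,0],[0,0,0]],
    [[0,0,0],[0,0,0]],
    [[0,0,0],[0,0,0]],
    [[0,0,0],[0,0,0]],
    [[0,0,0],[0,0,0]],
    [[0,0,0],[0,0,0]],
    [[0,0,0],[0,0,0]],
    [[0,0,0],[0,0,0]],
    [[0,0,0],[0,0,0]],
    [[0,0,0],[0,0,0]],
    [[0,0,0],[0,0,0]],
  ],
)

```text
clock: 26.15
position: [539.0, 0.1, 327.0]
ee_rot: [-0.0, 1.0, 0.0, 0.0]
contact_force: [-0.3, 0.1, 0.4]
gripper_width: -0.1
grasp_force: 0.0
```

drive_tool(
  deltas=[
    [[0,0,0],[0,0,0]],
    [[0,0,0],[0,0,0]],
    [[0,0,0],[0,0,0]],
    [[0,0,0],[0,0,0]],
    [[0,0,0],[0,0,0]],
    [[0,0,0],[0,0,0]],
    [[0,0,0],[0,0,0]],
    [[0,0,0],[0,0,0]],
    [[0,0,0],[0,0,0]],
    [[0,0,0],[0,0,0]],
    [[0,0,0],[0,0,0]],
    [[0,0,0],[0,0,0]],
  ],
)

```text
clock: 27.35
position: [539.0, 0.1, 327.0]
ee_rot: [-0.0, 1.0, 0.0, 0.0]
contact_force: [-0.2, 0.2, 0.5]
gripper_width: 0.1
grasp_force: 0.0
```

```bash
python3 meas.py 1
```

```text
[27.35, 238, [635.6, 169.2], 110.4, 45.47, None, None, None, None]
```

drive_tool(
  deltas=[
    [[0,0,0],[0,0,0]],
    [[0,0,0],[0,0,0]],
    [[0,0,0],[0,0,0]],
    [[0,0,0],[0,0,0]],
    [[0,0,0],[0,0,0]],
    [[0,0,0],[0,0,0]],
    [[0,0,0],[0,0,0]],
    [[0,0,0],[0,0,0]],
    [[0,0,0],[0,0,0]],
    [[0,0,0],[0,0,0]],
    [[0,0,0],[0,0,0]],
    [[0,0,0],[0,0,0]],
  ],
)

```text
clock: 28.6
position: [539.0, 0.1, 327.0]
ee_rot: [-0.0, 1.0, 0.0, 0.0]
contact_force: [-0.3, -0.3, -0.4]
gripper_width: -0.1
grasp_force: 0.0
```

```bash
python3 meas.py 1 pics/t4.png
```

```text
[28.6, 240, [635.6, 169.1], 110.3, 45.44, None, None, None, None]
```

View pics/t4.png

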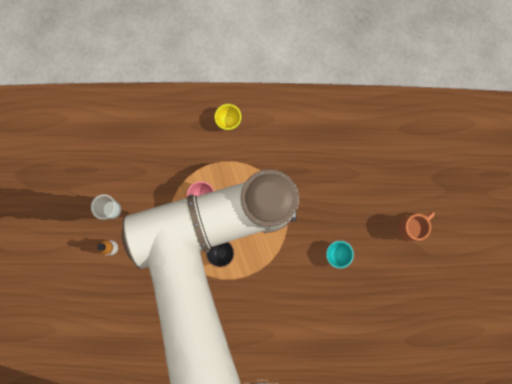

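The top view shows the rose bowl partly hidden at (201,190) and not moving between two pictures 1.25 s apart. The other wares are where they were at the start.

```bash
python3 -c "
from bench import arm;print(arm.job_done())"
```

```text
the job is handed in; nothing more can be done
None
```

I pushed the turntable to about one turn in 5.2 s and followed the rose bowl for about 6.5 s, fingertips about 6 cm above its rim (four 0.05 s camera pauses each let the gripper lag about 2–5 mm); I then raised the gripper to about 30 cm, saw the platter at rest with the other wares unmoved, and handed the job in at about 29 s (no verdict was returned).

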